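# Clamp a paint tin in the shaker with the click wrench

## Robot

A 7-joint arm with a two-finger parallel gripper is mounted at the origin on a cart in front of the work surface, level with it; the furniture and walls round the work are solid. World frame = base frame: x ahead of the robot, y to its left, z up, the work surface at z = 0. Lengths are in m, angles in rad, forces in N, time in s.
With the tool pointing down it reaches from about 0.425 to 0.875 m from the base axis. Payload 8.4 kg.
Tool frame: the origin (TCP) lies between the finger pads; the fingertips stand 11 mm ahead of it and the grasp point (between the pads) lies 8 mm behind it; z points along the fingers, y is the line along which they close (so a half turn about z gives the same grasp; the last joint's range is limited). The gripper opens to 85 mm and grips with 20 to 120 N. Pads are 22 mm wide; open, the fingers measure 114 mm over their backs; the gripper's body (76 mm by 85 mm) begins 54 mm behind the grasp point. The pads swing forward as they close: fully open they stand 13 mm farther back than shut.
Start: joints at [-1.319, 0.333, 0.04, 1.465, -0.013, 1.343, -0.059], TCP at [0.223, 0.61, 0.242] pointing down, gripper open.
Joint ranges: [-2.58, 2.58], [-0.38, 2.09], [-1.3, 1.39], [0.25, 2.4], [-1.5, 4.64], [0.08, 2.09], [-2.65, 2.65]. Speed limits (rad/s): [2.22, 2.22, 2.79, 2.79, 3.14, 3.14, 3.14].

## Interface

Orientations are given as a 3x3 rotation matrix whose columns are the frame's x, y, z axes.
In Python, from bench import readout, viewer, ticket gives the robot as it stands.
- The arm moves only by the tool play_rows, never from a script. Its argument "targets" is a list of rows, each a list of 6 numbers: the shift along the tool's x, y, z as a fraction of full scale, then the turn, a rotation vector about the tool's x, y, z as a fraction of full scale. A call has exactly 5 rows; each row shifts and turns the commanded pose from where the row before left it, along the tool's axes as they then stand; what a row does not reach is not made up. Full scale, the value 1, is 500 mm for a shift and 180 degrees for a turn. A row lasts 1/12 s, in which the tool goes at most 41.7 mm and 7.16 degrees, less where a joint would pass 70% of its speed; a pose out of reach is approached as far as the arm can. A call with a number of a shift or a turn outside -1 to 1 is refused whole. A call with a gripper value outside its range is refused whole. "claw" is the closure, from -1 (fully open) to 1 (shut), set as the call begins (left out, the last holds). The fingers move at their own pace and stop on an object; the grip force is fixed at half the most. Time passes only in rows, so rows that do not move let the fingers close, or fill a call up. It gives the time, the measured TCP pose, the force, the opening and the grip force at its end, in the units of the state.
- readout.state(): the state, without advancing time (a new reading comes with each control period).
- viewer.capture(name): name is "scene" or "side" or "wrist"; returns (picture, depth): 400x640x3 uint8, red, green, blue; 400x640 float32, m along the optical axis (not along the pixel's ray), 0 where there is no reading.
- viewer.calibration(name): a dict with "fovy" (degrees; the focal length in pixels is half the picture's height over the tangent of half this angle, whatever the lens; pixels are square), "cx", "cy" (the principal point, pixels), "k1" (the pictures are not rectified: a ray, as slopes to the right and down, at radius r is drawn at 1 + k1 r^2 times it, then the intrinsics apply), "world_from_camera" (4x4, takes a point from camera to world coordinates). Camera axes: x right, y down, z forward; pixel columns grow to the right and rows downward; lengths in m; the calibration is good to about 2 mm. A picture is of the moment at which its call begins: read the wrist's pose just before it. calibration takes no time and is no camera call; for the wrist camera it gives the pose at the moment of the call.
- ticket.sign_off(): hands the job in; it is judged then, once.
The state is a dict: "clock": time; "joint_pos": joint angles; "joint_vel": joint speeds; "effort": joint torques, N m; "ee_pos": TCP position; "eef_rot": TCP orientation; "force": force on the tool from outside, world axes, zero at the start; "ft_torque": the same for the moment, N m; "finger_gap": finger opening in m; "gripper_force": force on a finger pad.
Only numpy, scipy, OpenCV 4.12 (cv2) and the standard library are available. Lean on these libraries where they do the work, as an engineer would, in place of code of your own. Each camera call takes 0.05 s, during which the arm holds its last target. There are 200 camera calls.

## Task

Get the paint tin ready for shaking: swing the yellow hold-down bar over the tin until it rests against its stop pin, then turn the wrench clockwise until its handle clicks over (kinks visibly at the brass pivot pin) and stop there, well before the kink reaches its end. Then let go so that the handle springs straight again, leaving the bar over the tin, the bolt tight, the tin standing in its seat, and the sanding block and white bottle undisturbed.

Things in the scene. Friction and masses are not known exactly. Their poses are not given: they have to be found in the camera images.
- clamp: Fixed tin clamp: blue plate 130 x 225 mm on rubber feet (top 12 mm above the counter), a grey post and, 85 mm from it, a low ring seat for the tin. Origin: on the post's axis on the counter top; z up; +y points from the post to the tin, along the plate, which spans y -50 to +175 and x -65 to +65 mm. Steel stop pin, 14 mm thick, 116 mm high, at x -18, y 147 mm
- bolt_axis (a point): Point on the vertical axis of the post, about which bar and wrench turn, 163 mm above the counter: the height of the wrench's centreline. The round steel wrench head is 40 mm across, its top 178 mm above the counter. Behind it on the left a tall cabinet side panel runs from world (0.57, 0.25) to (0.94, 0.04) m: come in from in front of it; a pillar 150 mm thick stands at (0.78, -0.36)
- bar (a joint): Angle (rad) of the yellow hold-down bar: 0 = over the tin against the stop pin (along the clamp's +y); grows as it swings open, clockwise from above, to 1.2. Stays where it is left; about 1.5 N at its knob moves it. The bar's top is 119 to 126 mm above the counter; bar and knob sink 6.5 mm per rad of bolt turn
- bar_knob (a point): Black upright knob at the bar's free end, 145 mm from the post axis, 24 mm thick, 44 mm high: its top lies 13 mm above this point, the bar's top 31 mm below; its full-width part runs from 17 mm below to 9 mm above
- bolt (a joint): Turn (rad) of the bolt with the wrench head: grows as it is tightened, clockwise from above; starts loose (0.3 to 0.7); 1.2 = tight, turns no farther. Until tight about 1.5 N at the grip turns it. At bolt angle q the straight wrench points at (yaw of the clamp) - 1.97 - q from world +x
- click (a joint): Kink (rad) of the wrench handle against its head at the brass pivot pin, 55 mm from the bolt axis, clockwise from above: 0 = straight, over 0.1 = clicked over, 0.38 = end of play. Stays straight up to about 9 N sideways at the grip (met only once the bolt is tight), then gives at 9 to 12 N; springs straight when let go
- wrench_grip (a point): Middle of the wrench's black rubber grip, on its centreline, 165 mm from the bolt axis when straight (110 mm from the pivot pin). The grip is a level round bar 24 mm thick, 98 mm long, with its underside 151 mm above the counter, free above and below; the wrench ends 223 mm from the bolt axis
- paint_tin: Plain white paint tin, 75 mm across, 90 mm high, loose in the ring seat on the clamp plate; origin: centre of its underside, z up
- sanding_block: Brown cork sanding block lying flat, 112 x 62 x 26 mm, a bystander; origin: centre of its underside, x along its length
- solvent_bottle: White plastic bottle, 66 mm across, 124 mm high, standing, a bystander; origin: centre of its underside
Things that resemble listed ones, but are neither listed nor needed, are in the scene too. What is shaped like the paint_tin but black is not meant.

How it is judged:
On the way, in this order (a step that is already met when the one before it is completed fails the run):
1. the bar is swung over the tin, against its stop (within 0.08 rad) (value of joint bar below 0.08 rad), for 0.1 s.
2. the bolt is tight and the wrench handle clicks over (kink over 0.1 rad) (value of joint click above 0.1 rad and value of joint bolt above 1.12 rad and value of joint bar below 0.08 rad), for 0.1 s.
At the end, for the whole second after the job is handed in: Bar within 0.08 rad of its stop over the tin, bolt tight (over 1.12 rad), wrench handle straight again (kink under 0.05 rad), tin upright and still in its seat (moved under 15 mm), sanding block and bottle within 30 mm of where they stood, bottle upright (tilt under 0.2 rad) (value of joint bar below 0.08 rad and value of joint bolt above 1.12 rad and value of joint click below 0.05 rad and distance of paint_tin from where it was at the start of the episode below 0.015 m and angle between paint_tin's own z axis and vertical below 0.1 rad and linear speed of paint_tin below 0.02 m/s and distance of each of sanding_block, solvent_bottle from where it was at the start of the episode below 0.03 m and angle between solvent_bottle's own z axis and vertical below 0.2 rad); the robot touches nothing.
It fails at once if the wrench handle is forced far past its click (kink over 0.3 rad) (value of joint click above 0.3 rad).
It fails at once if the wrench is clicked over while the bar is not over the tin (value of joint click above 0.1 rad and value of joint bar above 0.15 rad).
It fails at once if the paint tin is knocked out of its seat or tipped (distance of paint_tin from where it was at the start of the episode above 0.03 m or angle between paint_tin's own z axis and vertical above 0.3 rad).
It fails at once if the sanding block or the bottle is pushed away or knocked over (distance of any of sanding_block, solvent_bottle from where it was at the start of the episode above 0.05 m).
It also fails if it takes over 51 s, if anything falls off the work surface, if the arm or the gripper's body presses on something with over 40 N, if the wrist force passes 120 N, or if a joint passes its speed limit or range.

## Working session

There is one attempt and no reset: what is moved stays moved. The work goes in short steps, Python scripts to look and compute and a tool call to move; the robot and the scene stay as the last step left them, time stands still between calls to the robot, and variables do not carry over. Pictures are saved under pics/ and viewed, at most 10 in all, crops included, and the job is handed in when it is done.

Besides the shell and the picture viewer there is one more tool, called after "Emit:" as name([rows], argument=value, ...), one row to a line, values as JSON. play_rows: Moves the arm, as the interface text tells. Its arguments: {"type":"object","properties":{"targets":{"type":"array"},"claw":{"type":"number"}},"required":["targets"]}

```bash
ls; mkdir -p pics; cat > h.py <<'E'
import numpy as np, cv2
from bench import readout, viewer, ticket
def cap(n,fn=None):
    c=viewer.calibration(n); p,d=viewer.capture(n)
    if fn: cv2.imwrite('pics/'+fn,p[:,:,::-1])
    return p,d,c
def rays(c,uv):
    uv=np.atleast_2d(np.float64(uv)); f=200/np.tan(np.radians(c['fovy'])/2)
    K=np.array([[f,0,c['cx']],[0,f,c['cy']],[0,0,1]])
    s=cv2.undistortPoints(uv[:,None],K,np.array([c['k1'],0,0,0.]))[:,0]
    return np.c_[s,np.ones(len(s))]
def onplane(c,uv,z):
    T=c['world_from_camera']; r=rays(c,uv)@T[:3,:3].T; o=T[:3,3]
    return o+r*((z-o[2])/r[:,2])[:,None]
def pts(c,d,mask):
    v,u=np.nonzero(mask&(d>0)); T=c['world_from_camera']
    return (rays(c,np.c_[u,v])*d[v,u][:,None])@T[:3,:3].T+T[:3,3]
def cloud(c,d): 
    v,u=np.mgrid[:400,:640]; T=c['world_from_camera']
    P=(rays(c,np.c_[u.ravel(),v.ravel()])*d.ravel()[:,None])@T[:3,:3].T+T[:3,3]
    P[d.ravel()==0]=np.nan
    return P.reshape(400,640,3)
E
python3 - <<'E'
from h import *
a=cap('scene','s0.png');b=cap('side','d0.png')
for x in (a,b): print(x[2], (x[1]>0).mean())
np.savez('v0.npz',a=a[0],ad=a[1],b=b[0],bd=b[1])
s=readout.state();print(s)
E
```

```text
pics
{'fovy': 55.95152307784151, 'cx': 318.4769953973433, 'cy': 190.7417646923836, 'k1': -0.04345524659132055, 'world_from_camera': array([[ 0.78420691, -0.41275456,  0.46330681,  0.09958498],
       [-0.62049688, -0.52378355,  0.58363894, -0.62889586],
       [ 0.00177285, -0.74517412, -0.66686759,  0.80233227],
       [ 0.        ,  0.        ,  0.        ,  1.        ]])} 0.99617578125
{'fovy': 46.99052546105507, 'cx': 311.02388049531254, 'cy': 208.95563174878492, 'k1': 0.03724761171665197, 'world_from_camera': array([[ 0.95789719, -0.23718369,  0.16179268,  0.35481896],
       [-0.28708389, -0.79905184,  0.52829821, -0.72915868],
       [ 0.00397702, -0.55250344, -0.83350113,  1.18557656],
       [ 0.        ,  0.        ,  0.        ,  1.        ]])} 0.99592578125
{'clock': 0.1, 'joint_pos': array([-1.31917745,  0.33385085,  0.03984192,  1.46615716, -0.01339289,
        1.34328404, -0.05852324]), 'joint_vel': array([-0.00096539,  0.00058206, -0.00205821, -0.00228992,  0.00179648,
       -0.00061848,  0.00037197]), 'effort': array([ 4.48545761e-03, -6.60015106e+01,  1.37074515e+00, -4.06474936e+01,
        1.72272610e-02,  8.95097590e-03,  4.65709570e-05]), 'ee_pos': array([0.22325854, 0.61005064, 0.24151546]), 'eef_rot': array([[-9.39089137e-01,  3.43673435e-01, -4.04492955e-04],
       [ 3.43673661e-01,  9.39088134e-01, -1.37563574e-03],
       [-9.29149260e-05, -1.43085815e-03, -9.99998972e-01]]), 'force': array([-0.26181226, -0.30339256, -0.41565238]), 'ft_torque': array([ 0.03293836, -0.01484194, -0.04422926]), 'gripper_force': 0.0, 'finger_gap': 0.08510339366959456}
```

View pics/s0.png

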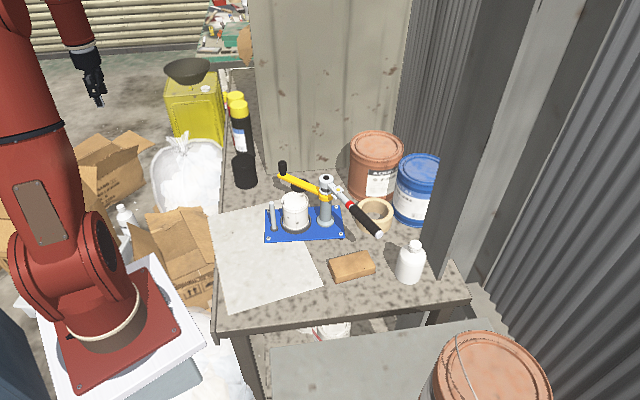

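View pics/d0.png

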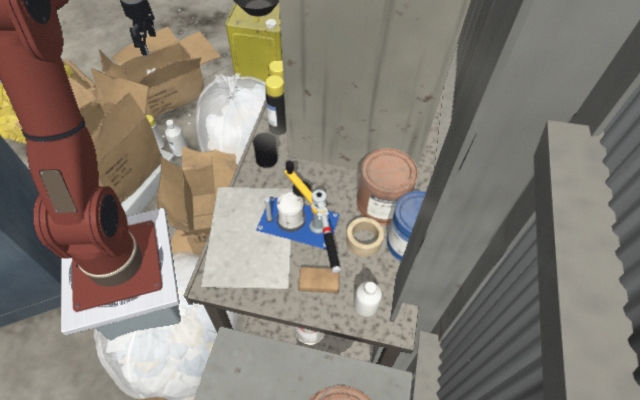

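Both views show the clamp (blue plate at scene (304,222) / side (298,222)). The bar is open toward the cabinet panel, with its knob at scene (283,168) / side (290,167). The wrench grip is at scene (365,220) / side (332,248), the cork block at scene (352,266) and the white bottle at scene (410,262).

```bash
cat > m.py <<'E'
from h import *
z=np.load('v0.npz')
for n,p,d in (('scene',z['a'],z['ad']),('side',z['b'],z['bd'])):
    c=viewer.calibration(n); P=cloud(c,d); hsv=cv2.cvtColor(p,cv2.COLOR_RGB2HSV); H,S,V=[hsv[:,:,i].astype(int) for i in range(3)]
    X,Y,Z=P[...,0],P[...,1],P[...,2]
    on=(X>.4)&(X<1)&(Y>-.4)&(Y<.3)&(Z<.3)
    bl=on&(H>100)&(H<125)&(S>150)&(Z<.03)&(X<.78)
    Q=P[bl]; r=cv2.minAreaRect((onplane(c,np.c_[np.nonzero(bl)[1],np.nonzero(bl)[0]],.012)[:,:2]*1000).astype(np.float32))
    print(n,'plate',r,'z',np.median(Q[:,2]))
    ye=on&(H>18)&(H<32)&(S>170)&(V>150)&(Z>.08)&(Z<.16)
    Q=P[ye]; print(' bar',len(Q),np.median(Q,0),cv2.fitLine(Q[:,:2].astype(np.float32),2,0,.01,.01).ravel())
    for nm,m in (('dark',on&(V<60)&(Z>.1)&(Z<.2)),('red',on&((H<6)|(H>174))&(S>170)&(Z>.1)&(Z<.2)),('cork',on&(H<20)&(S>90)&(Z>.015)&(Z<.035)&(Y<0)),):
        k,l,st,ce=cv2.connectedComponentsWithStats(m.astype(np.uint8))
        for i in range(1,k):
            if st[i,4]>15:
                Q=P[l==i]; f=cv2.fitLine(Q[:,:2].astype(np.float32),2,0,.01,.01).ravel()
                print(' ',nm,st[i,4],ce[i].round(1),Q.mean(0).round(4),Q.min(0).round(3),Q.max(0).round(3),f[:2])
    m=on&(Z>.170)&(Z<.19)&(S<60);Q=P[m];
    k,l,st,ce=cv2.connectedComponentsWithStats(m.astype(np.uint8))
    for i in range(1,k):
        if st[i,4]>15: Q=P[l==i]; print('  head?',st[i,4],ce[i].round(),Q.mean(0).round(3),((Q.min(0)+Q.max(0))/2).round(3))
    for lo,hi,nm in ((.095,.118,'z~.1'),(.05,.13,'bottle')):
        m=on&(Z>lo)&(Z<hi)&(S<50)&(V>140)
        k,l,st,ce=cv2.connectedComponentsWithStats(m.astype(np.uint8))
        for i in range(1,k):
            if st[i,4]>25: Q=P[l==i]; print('  ',nm,st[i,4],ce[i].round(),Q.mean(0).round(3),((Q.min(0)+Q.max(0))/2).round(3),Q.max(0).round(3))
E
python3 m.py
```

```text
scene plate ((617.824951171875, -78.55499267578125), (127.82428741455078, 436.5263671875), 56.5751953125) z 0.01200463338545199
 bar 373 [0.55866762 0.01105743 0.12132854] [ 0.26619676 -0.9639187   0.55609584  0.00846118]
  dark 43 [282.3 169. ] [0.5335 0.0812 0.1443] [0.524 0.074 0.125] [0.545 0.091 0.168] [ 0.886905  -0.4619518]
  dark 41 [361.  222.1] [ 0.5539 -0.2161  0.1628] [ 0.549 -0.261  0.157] [ 0.56  -0.169  0.173] [0.10545667 0.9944239 ]
  red 29 [348.6 203.6] [ 0.5672 -0.1575  0.1701] [ 0.56  -0.163  0.162] [ 0.577 -0.152  0.175] [ 0.97235864 -0.23349233]
  cork 84 [357.6 193.3] [ 0.7262 -0.0328  0.0255] [ 0.721 -0.067  0.015] [ 0.742 -0.     0.035] [ 0.1730397  -0.98491484]
  cork 40 [386.3 196.3] [ 0.7871 -0.096   0.0242] [ 0.759 -0.1    0.015] [ 0.812 -0.088  0.032] [ 0.9848877  -0.17319405]
  cork 911 [351.3 264.7] [ 0.5304 -0.2213  0.0252] [ 0.473 -0.264  0.015] [ 0.591 -0.175  0.03 ] [ 0.94285274 -0.3332098 ]
  head? 731 [327. 124.] [0.746 0.141 0.18 ] [0.751 0.141 0.18 ]
  head? 134 [326. 179.] [ 0.58  -0.055  0.174] [ 0.581 -0.054  0.175]
  head? 105 [339. 192.] [
[... 3262 characters left out ...]
[0.576 0.241 0.079] [0.577 0.242 0.086] [0.586 0.248 0.119]
   bottle 66 [301. 146.] [0.61  0.222 0.066] [0.61  0.221 0.068] [0.628 0.237 0.086]
   bottle 629 [290. 207.] [ 0.511 -0.012  0.092] [ 0.514 -0.005  0.08 ] [0.55  0.034 0.109]
   bottle 372 [380. 207.] [ 0.761 -0.082  0.087] [ 0.766 -0.077  0.09 ] [ 0.799 -0.054  0.13 ]
   bottle 58 [267. 205.] [0.451 0.012 0.092] [0.452 0.014 0.085] [0.458 0.021 0.118]
   bottle 41 [318. 220.] [ 0.58  -0.063  0.069] [ 0.58  -0.063  0.075] [ 0.589 -0.059  0.099]
   bottle 228 [398. 241.] [ 0.767 -0.199  0.082] [ 0.77  -0.193  0.083] [ 0.78  -0.161  0.117]
   bottle 595 [368. 296.] [ 0.63  -0.331  0.093] [ 0.635 -0.322  0.089] [ 0.667 -0.289  0.128]
```

```bash
cat > k.py <<'E'
from h import *
z=np.load('v0.npz')
G={}
for n,p,d in (('scene',z['a'],z['ad']),('side',z['b'],z['bd'])):
    c=viewer.calibration(n); P=cloud(c,d)
    print(n)
    for x0 in np.arange(.2,.7,.05):
        print('%.2f'%x0,end=' ')
        for y0 in np.arange(0,.6,.05):
            m=(P[...,0]>x0)&(P[...,0]<=x0+.05)&(P[...,1]>y0)&(P[...,1]<=y0+.05)&(P[...,2]>-.05)
            print('%4d'%(1000*P[m][:,2].max()) if m.sum()>3 else '   .',end=' ')
        print()
    # head circle from top rim, grip axis
    m=(np.hypot(P[...,0]-.581,P[...,1]+.055)<.03)&(P[...,2]>.172)&(P[...,2]<.182)
    Q=P[m]; print('head',cv2.minEnclosingCircle((Q[:,:2]*1000).astype(np.float32)))
    m=(np.hypot(P[...,0]-.538,P[...,1]-.082)<.022)&(P[...,2]>.160)&(P[...,2]<.185)
    Q=P[m]; print('knobtop',len(Q),cv2.minEnclosingCircle((Q[:,:2]*1000).astype(np.float32)),Q[:,2].max())
    m=(np.hypot(P[...,0]-.564,P[...,1]+.218)<.06)&(P[...,2]>.166)&(P[...,2]<.185)
    Q=P[m]; print('grip',Q.mean(0),Q.min(0),Q.max(0))
E
python3 k.py
```

```text
scene
0.20    .    .    .    .    .    .    .    .    .    .  348  548 
0.25    8    7    5    .    .    .    .    .    .    .    .  537 
0.30    8    9    9    8    .    .    .    .    .    .    .    . 
0.35    8    8    8    9    2    .    .    .    .    .    .    . 
0.40  117   13    9    5    4    4    3    .    .    .    .    . 
0.45  117   18    9    4   94   93    4    3    0    .    .    . 
0.50  123  167  120    4   92   93    .  210    4    5    0    . 
0.55  124  124    4    5  547    5  206  211  210  201    5    6 
0.60   13    3    .  544  545    .    2    4  200  201    .    4 
0.65    5    1    4  543  252    .    .    .    5    5  282  265 
head ((577.2693481445312, -58.396827697753906), 26.15544319152832)
knobtop 43 ((535.201904296875, 85.71646118164062), 11.197299003601074) 0.16795559254821502
grip [ 0.56173987 -0.21989275  0.17200789] [ 0.54853017 -0.27328736  0.16604903] [ 0.57976348 -0.15805347  0.17782407]
side
0.20    .    .    .    .    .    .    .    .    .    .  350  423 
0.25   12   13    .    .    .    .    .    .    .    .    .  407 
0.30   12   12   12   11    .    .    .    .    .    .    .    . 
0.35   12   12   13   11    5    .    .    .    .    .    .    . 
0.40  118   15   12    9    7    8    2    .    .    .    .    . 
0.45  118   20   11    8   95   93    4    6    4    .    .    . 
0.50  124  170   11    8   95   95    4  213    9    6    3    . 
0.55  128  159    7    7  564  490  206  215  212  204    1    . 
0.60    7    7    7  573  573    .    .    .  203  204    .    . 
0.65    7    7    8  583  536    .    .    .    .    .    .    . 
head ((584.20068359375, -57.049217224121094), 26.236055374145508)
knobtop 44 ((539.8403930664062, 86.13792419433594), 10.89016056060791) 0.17094855628194128
grip [ 0.56613518 -0.21958743  0.17283112] [ 0.55133803 -0.27505367  0.16611281] [ 0.58279124 -0.15852896  0.18191512]
```

```bash
cat >> h.py <<'E'
def plan(*wps, n=5):
    """wps: (x,y,z,yawdeg,rows); prints rows from current pose"""
    s=readout.state(); p=s['ee_pos'].copy(); R=s['eef_rot']; a=np.degrees(np.arctan2(R[1,1],R[0,1]))
    print('now',p.round(4),round(a,2),'F',s['force'].round(1),'t',round(s['clock'],2),'gap',round(s['finger_gap'],3),'q',s['joint_pos'].round(2))
    for x,y,zz,yw,k in wps:
        da=((yw-a+90)%180-90)/k; dp=(np.array([x,y,zz])-p)/k
        for i in range(k):
            c,sn=np.cos(np.radians(a)),np.sin(np.radians(a)); T=np.array([[-sn,c,0],[c,sn,0],[0,0,-1.]])
            r=np.r_[T@dp/.5,0,0,-da/180]; print([float(v) for v in r.round(4)], '' if abs(r[:3]).max()<.083 and abs(r[5])<.0397 else '!')
            p=p+dp;a+=da
        print('--')
E
python3 -c "
from h import *
plan((.43,.24,.235,38,13),(.5375,.086,.225,17,7))"
```

```text
now [0.2233 0.6101 0.2415] 69.9 F [-0.3 -0.3 -0.4] t 0.1 gap 0.085 q [-1.32  0.33  0.04  1.47 -0.01  1.34 -0.06]
[-0.0494, -0.0425, 0.001, 0.0, 0.0, 0.0136] 
[-0.0512, -0.0404, 0.001, 0.0, 0.0, 0.0136] 
[-0.0529, -0.0381, 0.001, 0.0, 0.0, 0.0136] 
[-0.0545, -0.0358, 0.001, 0.0, 0.0, 0.0136] 
[-0.056, -0.0335, 0.001, 0.0, 0.0, 0.0136] 
[-0.0573, -0.0311, 0.001, 0.0, 0.0, 0.0136] 
[-0.0586, -0.0286, 0.001, 0.0, 0.0, 0.0136] 
[-0.0598, -0.026, 0.001, 0.0, 0.0, 0.0136] 
[-0.0609, -0.0235, 0.001, 0.0, 0.0, 0.0136] 
[-0.0618, -0.0208, 0.001, 0.0, 0.0, 0.0136] 
[-0.0626, -0.0182, 0.001, 0.0, 0.0, 0.0136] 
[-0.0634, -0.0155, 0.001, 0.0, 0.0, 0.0136] 
[-0.064, -0.0127, 0.001, 0.0, 0.0, 0.0136] 
--
[-0.0536, -0.0029, 0.0029, 0.0, 0.0, 0.0167] 
[-0.0537, -0.0001, 0.0029, 0.0, 0.0, 0.0167] 
[-0.0536, 0.0027, 0.0029, 0.0, 0.0, 0.0167] 
[-0.0534, 0.0055, 0.0029, 0.0, 0.0, 0.0167] 
[-0.053, 0.0083, 0.0029, 0.0, 0.0, 0.0167] 
[-0.0525, 0.0111, 0.0029, 0.0, 0.0, 0.0167] 
[-0.0519, 0.0138, 0.0029, 0.0, 0.0, 0.0167] 
--
```

Emit:
play_rows([
  [-0.05,-0.042,0,0,0,0.0135],
  [-0.051,-0.04,0,0,0,0.0135],
  [-0.053,-0.038,0,0,0,0.0135],
  [-0.054,-0.036,0,0,0,0.0135],
  [-0.056,-0.034,0,0,0,0.0135],
], claw=-0.2)

```text
clock: 0.52
ee_pos: [0.3035, 0.4667, 0.2419]
eef_rot: [[-0.845, 0.535, -0.0], [0.535, 0.845, -0.001], [0.0, -0.001, -1.0]]
force: [1.3, 0.9, 0.5]
finger_gap: 0.0514
gripper_force: 0.0
```

Emit:
play_rows([
  [-0.057,-0.031,0,0,0,0.0135],
  [-0.059,-0.029,0,0,0,0.0135],
  [-0.06,-0.026,0,0,0,0.0135],
  [-0.061,-0.023,0,0,0,0.0135],
  [-0.062,-0.021,0,0,0,0.0135],
])

```text
clock: 0.93
ee_pos: [0.3836, 0.3244, 0.2421]
eef_rot: [[-0.713, 0.701, -0.0], [0.701, 0.713, -0.0], [0.0, -0.0, -1.0]]
force: [-0.1, -0.5, 0.5]
finger_gap: 0.0512
gripper_force: 0.0
```

```bash
python3 -c "
from h import *
plan((.46,.18,.235,34,5),(.5375,.086,.225,17,5))"
```

```text
now [0.3836 0.3244 0.2421] 45.48 F [-0.1 -0.5  0.5] t 0.93 gap 0.051 q [-1.04  0.03  0.26  1.83 -0.01  1.29  0.01]
[-0.0623, -0.0197, 0.0028, 0.0, 0.0, 0.0128] 
[-0.063, -0.0172, 0.0028, 0.0, 0.0, 0.0128] 
[-0.0637, -0.0147, 0.0028, 0.0, 0.0, 0.0128] 
[-0.0642, -0.0121, 0.0028, 0.0, 0.0, 0.0128] 
[-0.0646, -0.0096, 0.0028, 0.0, 0.0, 0.0128] 
--
[-0.0485, 0.0047, 0.004, 0.0, 0.0, 0.0189] 
[-0.0481, 0.0075, 0.004, 0.0, 0.0, 0.0189] 
[-0.0476, 0.0104, 0.004, 0.0, 0.0, 0.0189] 
[-0.0469, 0.0132, 0.004, 0.0, 0.0, 0.0189] 
[-0.046, 0.0159, 0.004, 0.0, 0.0, 0.0189] 
--
```

Emit:
play_rows([
  [-0.062,-0.02,0.003,0,0,0.0128],
  [-0.063,-0.017,0.003,0,0,0.0128],
  [-0.064,-0.015,0.003,0,0,0.0128],
  [-0.064,-0.012,0.003,0,0,0.0128],
  [-0.065,-0.01,0.003,0,0,0.0128],
])

```text
clock: 1.35
ee_pos: [0.46, 0.1799, 0.2346]
eef_rot: [[-0.559, 0.829, -0.0], [0.829, 0.559, 0.0], [0.0, -0.0, -1.0]]
force: [0.0, -0.8, -0.0]
finger_gap: 0.0514
gripper_force: 0.0
```

Emit:
play_rows([
  [-0.0485,0.005,0.004,0,0,0.019],
  [-0.048,0.0075,0.004,0,0,0.019],
  [-0.0475,0.0105,0.004,0,0,0.019],
  [-0.047,0.013,0.004,0,0,0.019],
  [-0.046,0.016,0.004,0,0,0.019],
])

```text
clock: 1.77
ee_pos: [0.5377, 0.0866, 0.2245]
eef_rot: [[-0.289, 0.957, -0.0], [0.957, 0.289, -0.0], [0.0, -0.0, -1.0]]
force: [-0.2, 0.5, 0.2]
finger_gap: 0.0507
gripper_force: 0.0
```

```bash
python3 -c "
from h import *
p,d,c=cap('wrist','w1.png')
P=cloud(c,d);Z=P[...,2]
m=(Z>.155)&(Z<.178)&(np.hypot(P[...,0]-.5375,P[...,1]-.086)<.03)
Q=P[m];print(len(Q),Q[:,2].max() if len(Q) else 0,cv2.minEnclosingCircle((Q[:,:2]*1000).astype(np.float32)) if len(Q) else '')
plan((.5375,.086,.155,17,5))"
```

```text
1218 0.16713382046828001 ((537.5785522460938, 88.24481964111328), 11.835921287536621)
now [0.5399 0.0821 0.2243] 16.3 F [-0.8 -3.6  0.2] t 1.82 gap 0.051 q [-0.74  0.14  0.55  1.77 -0.07  1.26  0.12]
[0.0018, -0.0005, 0.0277, 0.0, 0.0, -0.0008] 
[0.0018, -0.0005, 0.0277, 0.0, 0.0, -0.0008] 
[0.0018, -0.0005, 0.0277, 0.0, 0.0, -0.0008] 
[0.0018, -0.0005, 0.0277, 0.0, 0.0, -0.0008] 
[0.0018, -0.0005, 0.0277, 0.0, 0.0, -0.0008] 
--
```

View pics/w1.png

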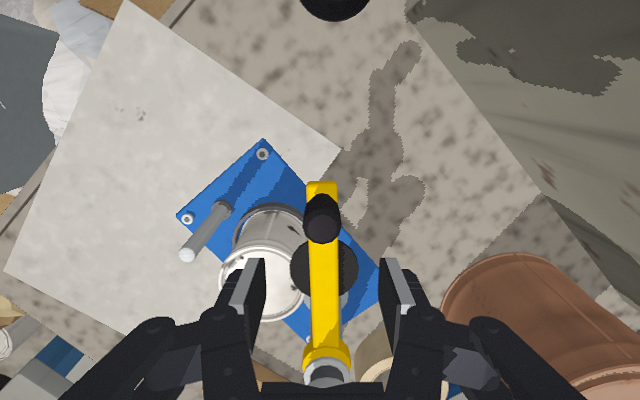

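The wrist view shows the knob at (320,218), centred between the two fingers. Its top measures 167 mm high, as expected, so I'm descending around it.

Emit:
play_rows([
  [0.002,-0.0005,0.028,0,0,0],
  [0.002,-0.0005,0.028,0,0,0],
  [0.002,-0.0005,0.028,0,0,0],
  [0.002,-0.0005,0.028,0,0,0],
  [0.002,-0.0005,0.026,0,0,0],
])

```text
clock: 2.23
ee_pos: [0.5341, 0.0922, 0.1548]
eef_rot: [[-0.292, 0.956, -0.001], [0.956, 0.292, -0.0], [-0.0, -0.001, -1.0]]
force: [-0.9, -0.5, 0.0]
finger_gap: 0.0511
gripper_force: 0.0
```

```bash
cat > arc.py <<'E'
from h import *
import sys
# arc about post: knob at polar angle phi (deg), TCP offset so as to push
def w(phi,rad,z,yaw,k,o=np.array([.5815,-.056])):
    a=np.radians(phi); return (o[0]+rad*np.cos(a),o[1]+rad*np.sin(a),z,yaw,k)
if __name__=='__main__':
    plan(*[w(f,.145,.153,f-90,2) for f in np.arange(110,151,4)])
E
python3 arc.py
```

```text
now [0.5341 0.0922 0.1548] 17.0 F [-0.9 -0.5  0. ] t 2.23 gap 0.051 q [-0.73  0.19  0.54  1.86 -0.11  1.12  0.14]
[-0.0108, -0.0056, 0.0018, 0.0, 0.0, -0.0083] 
[-0.0107, -0.0059, 0.0018, 0.0, 0.0, -0.0083] 
--
[-0.0004, -0.0101, -0.0, 0.0, 0.0, -0.0111] 
[-0.0, -0.0101, -0.0, 0.0, 0.0, -0.0111] 
--
[-0.0004, -0.0101, -0.0, 0.0, 0.0, -0.0111] 
[0.0, -0.0101, -0.0, 0.0, 0.0, -0.0111] 
--
[-0.0004, -0.0101, -0.0, 0.0, 0.0, -0.0111] 
[-0.0, -0.0101, -0.0, 0.0, 0.0, -0.0111] 
--
[-0.0004, -0.0101, -0.0, 0.0, 0.0, -0.0111] 
[0.0, -0.0101, -0.0, 0.0, 0.0, -0.0111] 
--
[-0.0004, -0.0101, -0.0, 0.0, 0.0, -0.0111] 
[0.0, -0.0101, -0.0, 0.0, 0.0, -0.0111] 
--
[-0.0004, -0.0101, -0.0, 0.0, 0.0, -0.0111] 
[-0.0, -0.0101, -0.0, 0.0, 0.0, -0.0111] 
--
[-0.0004, -0.0101, -0.0, 0.0, 0.0, -0.0111] 
[-0.0, -0.0101, -0.0, 0.0, 0.0, -0.0111] 
--
[-0.0004, -0.0101, -0.0, 0.0, 0.0, -0.0111] 
[0.0, -0.0101, -0.0, 0.0, 0.0, -0.0111] 
--
[-0.0004, -0.0101, -0.0, 0.0, 0.0, -0.0111] 
[0.0, -0.0101, -0.0, 0.0, 0.0, -0.0111] 
--
[-0.0004, -0.0101, -0.0, 0.0, 0.0, -0.0111] 
[0.0, -0.0101, -0.0, 0.0, 0.0, -0.0111] 
--
```

Emit:
play_rows([
  [-0.011,-0.006,0.001,0,0,-0.008],
  [-0.008,-0.006,0.001,0,0,-0.008],
  [0,-0.01,0,0,0,-0.011],
  [0,-0.01,0,0,0,-0.011],
  [0,-0.01,0,0,0,-0.011],
])

```text
clock: 2.65
ee_pos: [0.5176, 0.0756, 0.1546]
eef_rot: [[-0.437, 0.9, -0.0], [0.9, 0.437, -0.0], [-0.0, -0.0, -1.0]]
force: [0.6, -0.2, -1.1]
finger_gap: 0.0515
gripper_force: 0.5
```

Emit:
play_rows([
  [0,-0.01,0,0,0,-0.011],
  [0,-0.01,0,0,0,-0.011],
  [0,-0.01,0,0,0,-0.011],
  [0,-0.01,0,0,0,-0.011],
  [0,-0.01,0,0,0,-0.011],
])

```text
clock: 3.07
ee_pos: [0.496, 0.0632, 0.1547]
eef_rot: [[-0.585, 0.811, 0.0], [0.811, 0.585, -0.0], [-0.0, 0.0, -1.0]]
force: [1.9, -0.2, 0.3]
finger_gap: 0.0511
gripper_force: 0.5
```

Emit:
play_rows([
  [0,-0.01,0,0,0,-0.011],
  [0,-0.01,0,0,0,-0.011],
  [0,-0.01,0,0,0,-0.011],
  [0,-0.01,0,0,0,-0.011],
  [0,-0.01,0,0,0,-0.011],
])

```text
clock: 3.48
ee_pos: [0.4768, 0.0474, 0.1548]
eef_rot: [[-0.716, 0.698, 0.0], [0.698, 0.716, 0.0], [-0.0, 0.0, -1.0]]
force: [0.7, 0.5, -0.2]
finger_gap: 0.0508
gripper_force: 0.5
```

```bash
python3 -c "
from arc import *
s=readout.state();v=s['ee_pos'][:2]-[.5815,-.056];print(np.hypot(*v),np.degrees(np.arctan2(v[1],v[0])))
plan(*[w(f,.145,.153,f-90,2) for f in (148,152)])"
```

```text
0.1470957835792403 135.36283414373776
now [0.4768 0.0474 0.1548] 45.72 F [ 0.7  0.5 -0.2] t 3.48 gap 0.051 q [-0.69  0.04  0.52  2.   -0.02  1.1   0.63]
[-0.0054, -0.0318, 0.0018, 0.0, 0.0, -0.0341] 
[-0.002, -0.0322, 0.0018, 0.0, 0.0, -0.0341] 
--
[-0.0004, -0.0101, 0.0, 0.0, 0.0, -0.0111] 
[0.0, -0.0101, 0.0, 0.0, 0.0, -0.0111] 
--
```

Emit:
play_rows([
  [0,-0.01,0,0,0,-0.011],
  [0,-0.01,0,0,0,-0.011],
  [0,-0.01,0,0,0,-0.011],
  [0,-0.01,0,0,0,-0.011],
  [0,-0.01,0,0,0,-0.011],
])

```text
clock: 3.9
ee_pos: [0.4607, 0.0283, 0.1548]
eef_rot: [[-0.825, 0.565, 0.0], [0.565, 0.825, 0.0], [-0.0, 0.0, -1.0]]
force: [0.7, -0.3, -0.1]
finger_gap: 0.051
gripper_force: 0.5
```

Emit:
play_rows([
  [0,-0.008,0,0,0,-0.009],
  [0,-0.006,0,0,0,-0.005],
  [0,0,0,0,0,0],
  [0,0,0,0,0,0],
  [0,0,0,0,0,0],
])

```text
clock: 4.32
ee_pos: [0.4568, 0.0227, 0.1547]
eef_rot: [[-0.848, 0.53, -0.0], [0.53, 0.848, -0.0], [0.0, -0.0, -1.0]]
force: [-0.4, -0.2, 0.2]
finger_gap: 0.0513
gripper_force: 0.0
```

```bash
python3 -c "
from arc import *
s=readout.state();v=s['ee_pos'][:2]-[.5815,-.056];print(np.hypot(*v),np.degrees(np.arctan2(v[1],v[0])))
cap('wrist','w2.png')
plan()"
```

```text
0.14748672784409303 147.73949865518793
now [0.4568 0.0227 0.1547] 58.01 F [-0.1 -0.6 -0.4] t 4.37 gap 0.051 q [-0.67 -0.01  0.53  2.05  0.01  1.1   0.87]
```

View pics/w2.png

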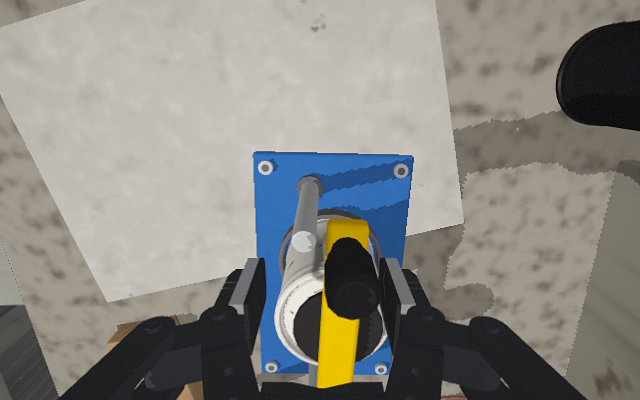

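The wrist view shows the bar at (340,300) nearly over the tin, still a few mm from the stop pin at (305,240). I'll push on until the force rises.

Emit:
play_rows([
  [0,-0.006,0,0,0,-0.006],
  [0,-0.006,0,0,0,-0.006],
  [0,0,0,0,0,0],
  [0,0,0,0,0,0],
  [0,0,0,0,0,0],
])

```text
clock: 4.78
ee_pos: [0.4539, 0.0177, 0.1549]
eef_rot: [[-0.868, 0.497, 0.0], [0.497, 0.868, 0.0], [-0.0, 0.0, -1.0]]
force: [2.3, 3.0, -0.5]
finger_gap: 0.0514
gripper_force: 1.8
```

Emit:
play_rows([
  [0,-0.005,0,0,0,-0.005],
  [0,0,0,0,0,0],
  [0,0,0,0,0,0],
  [0,0,0,0,0,0],
  [0,0,0,0,0,0],
])

```text
clock: 5.2
ee_pos: [0.4537, 0.0166, 0.1551]
eef_rot: [[-0.876, 0.483, 0.003], [0.483, 0.876, 0.001], [-0.002, 0.003, -1.0]]
force: [8.0, 7.0, -6.1]
finger_gap: 0.0514
gripper_force: 5.2
```

```bash
cat > bar.py <<'E'
from arc import *
s=readout.state();v=s['ee_pos'][:2]-[.5815,-.056];print(np.hypot(*v),np.degrees(np.arctan2(v[1],v[0])))
for n in ('scene','side'):
    p,d,c=cap(n); P=cloud(c,d); hsv=cv2.cvtColor(p,cv2.COLOR_RGB2HSV); H,S,V=[hsv[:,:,i].astype(int) for i in range(3)]
    m=(np.abs(P[...,0]-.52)<.09)&(np.abs(P[...,1]-.02)<.1)&(H>18)&(H<32)&(S>170)&(V>150)&(P[...,2]>.115)&(P[...,2]<.14)
    Q=P[m]; f=cv2.fitLine(Q[:,:2].astype(np.float32),2,0,.01,.01).ravel(); print(n,len(Q),f,np.degrees(np.arctan2(f[1],f[0]))%180,Q[:,2].mean())
plan()
E
python3 bar.py
```

```text
0.1469342774273733 150.40159304925436
scene 340 [ 0.7988498 -0.6015305  0.5252094 -0.020367 ] 143.02042 0.12108798763150788
side 237 [ 0.8202374 -0.5720233  0.5177862 -0.0112701] 145.10857 0.12185461420742547
now [0.4537 0.0166 0.1551] 61.14 F [ 8.   8.1 -6. ] t 5.3 gap 0.051 q [-0.67 -0.02  0.53  2.06  0.01  1.1   0.93]
```

Emit:
play_rows([
  [0,0.014,0,0,0,0],
  [0,0.012,0,0,0,0],
  [0,0,-0.03,0,0,0],
  [0,0,-0.06,0,0,0],
  [0,0,-0.06,0,0,0],
])

```text
clock: 5.72
ee_pos: [0.4577, 0.0263, 0.2299]
eef_rot: [[-0.875, 0.484, -0.003], [0.484, 0.875, -0.002], [0.002, -0.003, -1.0]]
force: [1.3, 0.2, 0.5]
finger_gap: 0.0514
gripper_force: 0.0
```

```bash
python3 bar.py; python3 -c "
from arc import *
plan(w(-96.3,.165,.235,-6.3,15))"
```

```text
0.14862130345727603 146.38761712446325
scene 374 [ 0.8118831  -0.58382     0.51825666 -0.0156188 ] 144.28033 0.12091507844556396
side 267 [ 0.826429   -0.563041    0.5163368  -0.00986236] 145.73364 0.12178686691702177
now [0.4608 0.0268 0.2339] 61.07 F [0.3 0.6 0. ] t 5.82 gap 0.051 q [-0.69 -0.09  0.51  1.94  0.04  1.27  0.88]
now [0.4608 0.0268 0.2339] 61.07 F [0.3 0.6 0. ] t 5.82 gap 0.051 q [-0.69 -0.09  0.51  1.94  0.04  1.27  0.88]
[-0.0279, -0.0222, -0.0001, 0.0, 0.0, 0.025] 
[-0.0295, -0.0199, -0.0001, 0.0, 0.0, 0.025] 
[-0.031, -0.0176, -0.0001, 0.0, 0.0, 0.025] 
[-0.0323, -0.0151, -0.0001, 0.0, 0.0, 0.025] 
[-0.0334, -0.0125, -0.0001, 0.0, 0.0, 0.025] 
[-0.0342, -0.0098, -0.0001, 0.0, 0.0, 0.025] 
[-0.0349, -0.0071, -0.0001, 0.0, 0.0, 0.025] 
[-0.0354, -0.0044, -0.0001, 0.0, 0.0, 0.025] 
[-0.0356, -0.0016, -0.0001, 0.0, 0.0, 0.025] 
[-0.0356, 0.0012, -0.0001, 0.0, 0.0, 0.025] 
[-0.0354, 0.004, -0.0001, 0.0, 0.0, 0.025] 
[-0.035, 0.0067, -0.0001, 0.0, 0.0, 0.025] 
[-0.0344, 0.0095, -0.0001, 0.0, 0.0, 0.025] 
[-0.0335, 0.0121, -0.0001, 0.0, 0.0, 0.025] 
[-0.0325, 0.0147, -0.0001, 0.0, 0.0, 0.025] 
--
```

Emit:
play_rows([
  [-0.028,-0.022,0,0,0,0.025],
  [-0.0295,-0.02,0,0,0,0.025],
  [-0.031,-0.0175,0,0,0,0.025],
  [-0.0325,-0.015,0,0,0,0.025],
  [-0.0335,-0.0125,0,0,0,0.025],
])

```text
clock: 6.23
ee_pos: [0.4931, -0.0566, 0.2293]
eef_rot: [[-0.621, 0.784, -0.001], [0.784, 0.621, -0.001], [0.0, -0.001, -1.0]]
force: [-0.1, 0.0, 0.3]
finger_gap: 0.0511
gripper_force: 0.0
```

Emit:
play_rows([
  [-0.034,-0.01,0,0,0,0.025],
  [-0.035,-0.007,0,0,0,0.025],
  [-0.0355,-0.0045,0,0,0,0.025],
  [-0.0355,-0.0015,0,0,0,0.025],
  [-0.0355,0.001,0,0,0,0.025],
])

```text
clock: 6.65
ee_pos: [0.5271, -0.1388, 0.2292]
eef_rot: [[-0.273, 0.962, -0.001], [0.962, 0.273, -0.0], [-0.0, -0.001, -1.0]]
force: [0.1, -0.4, -0.4]
finger_gap: 0.0513
gripper_force: 0.0
```

Emit:
play_rows([
  [-0.0355,0.004,0,0,0,0.025],
  [-0.035,0.0065,0,0,0,0.025],
  [-0.0345,0.0095,0,0,0,0.025],
  [-0.0335,0.012,0,0,0,0.025],
  [-0.0325,0.0145,0,0,0,0.025],
])

```text
clock: 7.07
ee_pos: [0.5609, -0.2211, 0.2291]
eef_rot: [[0.115, 0.993, -0.002], [0.993, -0.115, -0.0], [-0.0, -0.001, -1.0]]
force: [0.3, 0.4, -0.0]
finger_gap: 0.0515
gripper_force: 0.0
```

```bash
python3 -c "
from arc import *
viewer.capture('wrist');viewer.capture('wrist')
p,d,c=cap('wrist','w3.png');P=cloud(c,d)
m=(P[...,2]>.150)&(P[...,2]<.185)&(p.max(2)<70)&(np.hypot(P[...,0]-.563,P[...,1]+.22)<.075)
k,l,st,ce=cv2.connectedComponentsWithStats(m.astype(np.uint8))
for i in range(1,k):
  if st[i,4]>100:
    Q=P[l==i];f=cv2.fitLine(Q[:,:2].astype(np.float32),2,0,.01,.01).ravel();print(st[i,4],ce[i],Q.mean(0),Q.min(0),Q.max(0),f)
m=(np.hypot(P[...,0]-.581,P[...,1]+.056)<.03)&(P[...,2]>.172)&(P[...,2]<.182)
Q=P[m]
if len(Q): print('head',cv2.minEnclosingCircle((Q[:,:2]*1000).astype(np.float32)))
plan(w(-96.3,.165,.162,-6.3,5))"
```

```text
5978 [328.18450987 207.80093677] [ 0.56619674 -0.20984091  0.1721889 ] [ 0.54998224 -0.26338421  0.16231813] [ 0.581977   -0.16521504  0.17685525] [ 0.10549556  0.99441975  0.56619674 -0.20984091]
now [ 0.5604 -0.2216  0.2289] -6.52 F [-0.2  0.6  0.3] t 7.22 gap 0.051 q [-0.35  0.31  0.81  1.64 -0.23  1.3   0.38]
[0.0008, 0.0011, 0.0268, 0.0, 0.0, -0.0002] 
[0.0008, 0.0011, 0.0268, 0.0, 0.0, -0.0002] 
[0.0008, 0.0011, 0.0268, 0.0, 0.0, -0.0002] 
[0.0008, 0.0011, 0.0268, 0.0, 0.0, -0.0002] 
[0.0008, 0.0011, 0.0268, 0.0, 0.0, -0.0002] 
--
```

View pics/w3.png

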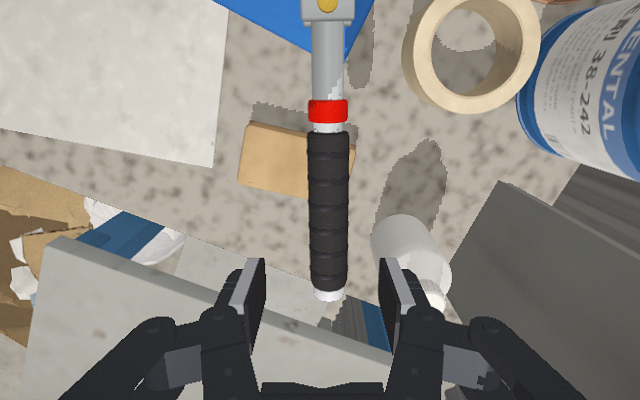

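The wrist view shows the black grip running straight from (328,130) to (328,290), centred between the fingers; the bottle stands clear on the right at (415,260). Descending around the grip.

Emit:
play_rows([
  [0.003,0.002,0.026,0,0,0],
  [0.003,0.002,0.026,0,0,0],
  [0.003,0.002,0.026,0,0,0],
  [0.003,0.002,0.026,0,0,0],
  [0.002,0,0.026,0,0,0],
])

```text
clock: 7.63
ee_pos: [0.5656, -0.2127, 0.1629]
eef_rot: [[0.11, 0.994, -0.001], [0.994, -0.11, 0.001], [0.0, -0.001, -1.0]]
force: [0.2, 0.0, 0.3]
finger_gap: 0.0512
gripper_force: 0.0
```

```bash
python3 -c "
from arc import *
s=readout.state();v=s['ee_pos'][:2]-[.5815,-.056];print(np.hypot(*v),np.degrees(np.arctan2(v[1],v[0])))
plan(*[w(f,.165,.162,f+90,5) for f in (-106,-116,-126)])"
```

```text
0.1575340742804044 -95.80593565568573
now [ 0.5656 -0.2127  0.1629] -6.34 F [0.2 0.  0.3] t 7.63 gap 0.051 q [-0.34  0.37  0.78  1.71 -0.28  1.18  0.41]
[-0.0021, -0.0117, 0.0004, 0.0, 0.0, 0.0107] 
[-0.0024, -0.0116, 0.0004, 0.0, 0.0, 0.0107] 
[-0.0028, -0.0115, 0.0004, 0.0, 0.0, 0.0107] 
[-0.0032, -0.0114, 0.0004, 0.0, 0.0, 0.0107] 
[-0.0036, -0.0113, 0.0004, 0.0, 0.0, 0.0107] 
--
[0.001, -0.0115, 0.0, 0.0, 0.0, 0.0111] 
[0.0006, -0.0115, 0.0, 0.0, 0.0, 0.0111] 
[0.0002, -0.0115, 0.0, 0.0, 0.0, 0.0111] 
[-0.0002, -0.0115, 0.0, 0.0, 0.0, 0.0111] 
[-0.0006, -0.0115, 0.0, 0.0, 0.0, 0.0111] 
--
[0.001, -0.0115, 0.0, 0.0, 0.0, 0.0111] 
[0.0006, -0.0115, 0.0, 0.0, 0.0, 0.0111] 
[0.0002, -0.0115, 0.0, 0.0, 0.0, 0.0111] 
[-0.0002, -0.0115, 0.0, 0.0, 0.0, 0.0111] 
[-0.0006, -0.0115, 0.0, 0.0, 0.0, 0.0111] 
--
```

Emit:
play_rows([
  [-0.002,-0.0115,0,0,0,0.011],
  [-0.0025,-0.0115,0,0,0,0.011],
  [-0.003,-0.0115,0,0,0,0.011],
  [-0.003,-0.0115,0,0,0,0.011],
  [-0.0035,-0.0115,0,0,0,0.011],
])

```text
clock: 8.05
ee_pos: [0.5361, -0.2149, 0.1638]
eef_rot: [[0.282, 0.96, -0.0], [0.96, -0.282, 0.0], [0.0, -0.0, -1.0]]
force: [1.0, 0.8, -0.0]
finger_gap: 0.0513
gripper_force: 0.7
```

Emit:
play_rows([
  [0.0005,-0.0115,0,0,0,0.011],
  [0,-0.0115,0,0,0,0.011],
  [0,-0.0115,0,0,0,0.011],
  [0,-0.0115,0,0,0,0.011],
  [0,-0.0115,0,0,0,0.011],
])

```text
clock: 8.47
ee_pos: [0.509, -0.2049, 0.1639]
eef_rot: [[0.443, 0.897, -0.0], [0.897, -0.443, -0.0], [-0.0, -0.0, -1.0]]
force: [1.0, -0.4, -0.5]
finger_gap: 0.0511
gripper_force: 0.7
```

Emit:
play_rows([
  [0,-0.0115,0,0,0,0.011],
  [0,-0.0115,0,0,0,0.011],
  [0,-0.0115,0,0,0,0.011],
  [0,-0.0115,0,0,0,0.011],
  [0,-0.0115,0,0,0,0.011],
])

```text
clock: 8.88
ee_pos: [0.4843, -0.1904, 0.164]
eef_rot: [[0.59, 0.807, 0.0], [0.807, -0.59, -0.0], [0.0, 0.0, -1.0]]
force: [1.7, -0.0, -0.7]
finger_gap: 0.0509
gripper_force: 0.7
```

```bash
python3 bar.py; python3 -c "
from arc import *
s=readout.state();v=s['ee_pos'][:2]-[.5815,-.056];print(np.hypot(*v),np.degrees(np.arctan2(v[1],v[0])))"
```

```text
0.16583810612213692 -125.89154237987609
scene 219 [ 8.6756009e-01 -4.9733233e-01  5.0121474e-01 -7.7042053e-04] 150.17633 0.11914895328897152
side 39 [ 0.8110848  -0.5849286   0.49278247  0.00226305] 144.20206 0.1201001110556286
now [ 0.4838 -0.1901  0.164 ] -36.1 F [0.2 0.5 0.2] t 8.98 gap 0.051 q [-0.55  0.17  0.93  1.91 -0.15  1.13 -0.19]
0.16588521624262453 -126.0733699543679
```

Emit:
play_rows([
  [0,-0.008,0,0,0,0.0075],
  [0,-0.008,0,0,0,0.0075],
  [0,-0.006,0,0,0,0.0055],
  [0,-0.004,0,0,0,0.004],
  [0,-0.004,0,0,0,0.004],
])

```text
clock: 9.4
ee_pos: [0.4736, -0.182, 0.1648]
eef_rot: [[0.659, 0.752, 0.002], [0.752, -0.659, -0.001], [0.0, 0.003, -1.0]]
force: [7.0, -4.3, -5.1]
finger_gap: 0.051
gripper_force: 4.0
```

Emit:
play_rows([
  [0,-0.004,0,0,0,0.004],
  [0,-0.004,0,0,0,0.004],
  [0,0,0,0,0,0],
  [0,0,0,0,0,0],
  [0,0,0,0,0,0],
])

```text
clock: 9.82
ee_pos: [0.4709, -0.1797, 0.1648]
eef_rot: [[0.677, 0.736, 0.003], [0.736, -0.677, -0.002], [0.0, 0.003, -1.0]]
force: [7.2, -3.8, -6.1]
finger_gap: 0.0511
gripper_force: 4.0
```

```bash
python3 -c "
from arc import *
s=readout.state();v=s['ee_pos'][:2]-[.5815,-.056];print(np.hypot(*v),np.degrees(np.arctan2(v[1],v[0])))
plan()"
```

```text
0.16594312898754657 -131.81271788308035
now [ 0.4709 -0.1797  0.1648] -42.63 F [ 7.2 -3.8 -6.1] t 9.82 gap 0.051 q [-0.6   0.11  0.94  1.95 -0.1   1.12 -0.36]
```

```bash
python3 -c "
from h import *
p,d,c=cap('wrist');q,_,_=cap('side')
a=cv2.resize(p[:300,150:490],None,fx=1.2,fy=1.2);b=cv2.resize(q[180:290,250:370],None,fx=3.27,fy=3.27)[:360]
cv2.imwrite('pics/k1.png',np.hstack([a,b])[:,:,::-1])"
```

View pics/k1.png

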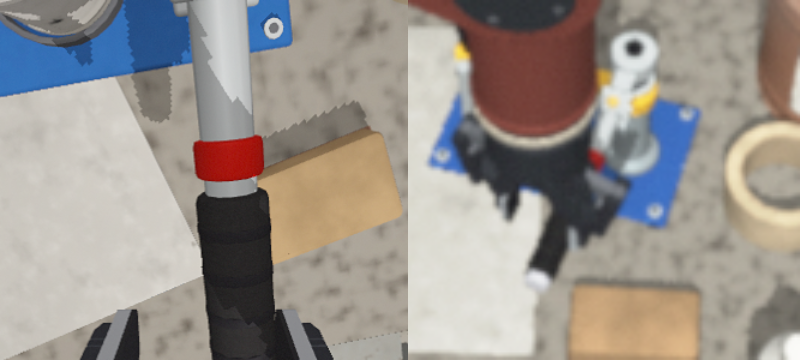

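The wrist crop shows the handle tilted slightly, from (222,0) to (240,350), with the right finger against the grip. Next I'll measure its direction.

```bash
cat > kink.py <<'E'
from arc import *
s=readout.state();p,d,c=cap('wrist');P=cloud(c,d)
hsv=cv2.cvtColor(p,cv2.COLOR_RGB2HSV);H,S,V=[hsv[:,:,i].astype(int) for i in range(3)]
e=s['ee_pos']
# handle tube+grip upper surface: per-range centre
m=(P[...,2]>.160)&(P[...,2]<.18)&(np.arange(400)[:,None]<240)&(np.abs(np.arange(640)[None]-330)<90)
Q=P[m];o=np.array([.5815,-.056]);f=cv2.fitLine(Q[:,:2].astype(np.float32),2,0,.01,.01).ravel()
r=np.hypot(*(Q[:,:2]-o).T)
C=[]
for a in np.arange(.03,.2,.01):
    k=(r>=a)&(r<a+.01)
    if k.sum()>50:
        g=Q[k,:2]; C.append((g.min(0)+g.max(0))/2); t=np.degrees(np.arctan2(*(C[-1]-o)[::-1])); print(round(a,3),k.sum(),C[-1].round(4),round(t,1))
print('dir',np.degrees(np.arctan2(-abs(f[1]),-abs(f[0]))))
red=m&((H<6)|(H>174))&(S>150); print('red',P[red].mean(0))
v=e[:2]-o;print('tcp',np.hypot(*v),np.degrees(np.arctan2(v[1],v[0])),s['force'].round(1))
E
python3 kink.py
```

```text
0.05 502 [ 0.5454 -0.101 ] -128.8
0.06 1643 [ 0.5423 -0.1072] -127.5
0.07 1527 [ 0.5363 -0.1152] -127.4
0.08 1407 [ 0.5302 -0.1232] -127.3
0.09 1570 [ 0.523  -0.1319] -127.6
0.1 1351 [ 0.5192 -0.1383] -127.1
0.11 1687 [ 0.5113 -0.1482] -127.3
0.12 1510 [ 0.5062 -0.155 ] -127.3
0.13 1428 [ 0.5    -0.1629] -127.3
0.14 132 [ 0.4954 -0.1701] -127.0
dir -126.976555
red [ 0.52099306 -0.13508977  0.17129377]
tcp 0.16594057314112723 -131.81404991844187 [ 7.3 -4.2 -7.4]
```

Handle straight at -127.3°: bolt is tight but not yet clicked. Advancing in 2 mm rows about the pivot.

Emit:
play_rows([
  [0,-0.004,0,0,0,0.005],
  [0,-0.004,0,0,0,0.0055],
  [0,-0.004,0,0,0,0.0055],
  [0,-0.004,0,0,0,0.0055],
  [0,-0.004,0,0,0,0.0055],
])

```text
clock: 10.38
ee_pos: [0.464, -0.1727, 0.165]
eef_rot: [[0.738, 0.675, 0.003], [0.675, -0.738, -0.002], [0.001, 0.004, -1.0]]
force: [7.7, -3.4, -6.3]
finger_gap: 0.051
gripper_force: 4.3
```

```bash
python3 kink.py
```

```text
0.05 526 [ 0.5447 -0.1002] -129.8
0.06 1642 [ 0.5415 -0.1065] -128.4
0.07 1518 [ 0.5347 -0.1137] -129.0
0.08 1406 [ 0.5277 -0.1213] -129.5
0.09 1572 [ 0.5201 -0.1294] -129.9
0.1 1345 [ 0.5153 -0.1353] -129.8
0.11 1701 [ 0.5068 -0.1442] -130.3
0.12 1508 [ 0.5011 -0.1511] -130.2
0.13 1418 [ 0.4943 -0.1585] -130.4
0.14 146 [ 0.4889 -0.1651] -130.3
dir -131.71483
red [ 0.51769731 -0.13236051  0.17127066]
tcp 0.16557669715493575 -135.20922734726233 [ 7.7 -3.4 -6.3]
```

Emit:
play_rows([
  [0,-0.004,0,0,0,0.0058],
  [0,-0.004,0,0,0,0.0058],
  [0,-0.004,0,0,0,0.0058],
  [0,-0.004,0,0,0,0.0058],
  [0,-0.003,0,0,0,0.0045],
])

```text
clock: 10.85
ee_pos: [0.458, -0.1656, 0.1651]
eef_rot: [[0.794, 0.608, 0.004], [0.608, -0.794, -0.002], [0.002, 0.004, -1.0]]
force: [8.1, -4.1, -6.3]
finger_gap: 0.0516
gripper_force: 4.5
```

Emit:
play_rows([
  [0,0,0,0,0,0],
  [0,0,0,0,0,0],
  [0,0,0,0,0,0],
  [0,0,0,0,0,0],
  [0,0,0,0,0,0],
])

```text
clock: 11.27
ee_pos: [0.4581, -0.1656, 0.1652]
eef_rot: [[0.793, 0.609, 0.004], [0.609, -0.793, -0.002], [0.002, 0.004, -1.0]]
force: [8.3, -4.3, -5.4]
finger_gap: 0.0509
gripper_force: 4.4
```

```bash
python3 kink.py; python3 bar.py
```

```text
0.05 549 [ 0.5445 -0.0997] -130.3
0.06 1649 [ 0.5404 -0.1057] -129.6
0.07 1514 [ 0.533  -0.1125] -130.6
0.08 1401 [ 0.5257 -0.1196] -131.2
0.09 1578 [ 0.5174 -0.1273] -132.0
0.1 1333 [ 0.5121 -0.1325] -132.2
0.11 1701 [ 0.5029 -0.1406] -132.9
0.12 1509 [ 0.4966 -0.147 ] -133.0
0.13 1385 [ 0.4896 -0.1539] -133.2
0.14 164 [ 0.484  -0.1601] -133.1
dir -136.15054
red [ 0.51487919 -0.12955834  0.17130009]
tcp 0.16505218041125516 -138.3907367277503 [ 8.3 -4.3 -5.4]
0.16506752908545153 -138.38273955399714
scene 79 [ 0.8967094  -0.44261974  0.47041044  0.01928662] 153.72885 0.11835492614777651
side 49 [ 0.72015953 -0.6938085   0.55817467 -0.03763865] 136.06766 0.11961348265665916
now [ 0.4581 -0.1656  0.1652] -52.48 F [ 9.  -4.7 -5.3] t 11.42 gap 0.051 q [-0.65  0.05  0.94  1.99 -0.04  1.12 -0.6 ]
```

Kink measured 0.16 rad with bolt tight, held over 0.5 s. Backing off now.

Emit:
play_rows([
  [0,0.008,0,0,0,-0.0115],
  [0,0.008,0,0,0,-0.0115],
  [0,0.008,0,0,0,-0.0115],
  [0,0.008,0,0,0,-0.0115],
  [0,0.008,0,0,0,-0.0115],
])

```text
clock: 11.83
ee_pos: [0.4712, -0.1806, 0.1651]
eef_rot: [[0.669, 0.743, 0.003], [0.743, -0.669, -0.002], [0.001, 0.003, -1.0]]
force: [6.7, -3.1, -3.3]
finger_gap: 0.0512
gripper_force: 3.6
```

Emit:
play_rows([
  [0,0.008,0,0,0,-0.004],
  [0,0.008,0,0,0,-0.004],
  [0,0.004,0,0,0,0],
  [0,0,0,0,0,0],
  [0,0,0,0,0,0],
])

```text
clock: 12.25
ee_pos: [0.4769, -0.1865, 0.1646]
eef_rot: [[0.653, 0.757, -0.001], [0.757, -0.653, -0.0], [-0.001, -0.0, -1.0]]
force: [0.4, 0.5, 0.5]
finger_gap: 0.0513
gripper_force: 0.0
```

```bash
python3 kink.py; python3 -c "
from h import *
plan()"
```

```text
0.05 274 [ 0.5461 -0.1022] -127.4
0.06 1669 [ 0.5428 -0.1075] -126.9
0.07 1552 [ 0.5371 -0.1159] -126.5
0.08 1422 [ 0.5313 -0.1241] -126.4
0.09 1589 [ 0.5245 -0.133 ] -126.5
0.1 1383 [ 0.521  -0.1396] -125.9
0.11 1711 [ 0.5133 -0.1497] -126.0
0.12 1524 [ 0.5086 -0.1567] -125.9
0.13 1441 [ 0.5026 -0.1648] -125.9
0.14 268 [ 0.4975 -0.1723] -125.8
dir -124.67053
red [ 0.52281182 -0.13646324  0.17132301]
tcp 0.16723946175280388 -128.73216078290278 [0.4 0.5 0.5]
now [ 0.4768 -0.1863  0.1646] -40.76 F [ 0.4  0.6 -0.8] t 12.3 gap 0.051 q [-0.58  0.14  0.94  1.93 -0.13  1.13 -0.29]
```

Emit:
play_rows([
  [0,0.008,0,0,0,0],
  [0,0.004,0,0,0,0],
  [0,0,-0.03,0,0,0],
  [0,0,-0.06,0,0,0],
  [0,0,-0.07,0,0,0],
])

```text
clock: 12.72
ee_pos: [0.4806, -0.1902, 0.2445]
eef_rot: [[0.653, 0.757, -0.004], [0.757, -0.653, -0.0], [-0.003, -0.002, -1.0]]
force: [1.4, 0.7, 0.4]
finger_gap: 0.051
gripper_force: 0.0
```

Emit:
play_rows([
  [-0.04,0,-0.07,0,0,0],
  [-0.08,0,-0.05,0,0,0],
  [-0.08,0,0,0,0,0],
  [-0.04,0,0,0,0,0],
  [0,0,0,0,0,0],
])

```text
clock: 13.13
ee_pos: [0.4032, -0.2823, 0.3027]
eef_rot: [[0.658, 0.753, 0.002], [0.753, -0.658, 0.001], [0.002, 0.001, -1.0]]
force: [0.1, 0.4, -1.3]
finger_gap: 0.0516
gripper_force: 0.0
```

```bash
python3 bar.py; python3 -c "
from h import *
p,d,c=cap('side');P=cloud(c,d);q,_,_=cap('scene')
cv2.imwrite('pics/e.png',np.hstack([cv2.resize(p[150:320,240:410],(480,480)),cv2.resize(q[150:290,255:435],(320,480))])[:,:,::-1])
for n in ('side','scene'):
    p,d,c=cap(n);P=cloud(c,d)
    m=(P[...,2]>.160)&(P[...,2]<.182)&(np.hypot(P[...,0]-.48,P[...,1]+.186)<.055);Q=P[m]
    if len(Q): g=Q.mean(0);v=g[:2]-[.5815,-.056];print(n,len(Q),g,np.degrees(np.arctan2(v[1],v[0])),cv2.fitLine(Q[:,:2].astype(np.float32),2,0,.01,.01).ravel())
"
```

```text
0.28804542559740737 -128.23490795886033
scene 152 [ 0.8259598  -0.563729    0.49414113  0.00263672] 145.68593 0.11849382672345382
side 115 [ 0.75755596 -0.6527702   0.5326945  -0.01980136] 139.2492 0.11926948653880362
now [ 0.4061 -0.2781  0.3021] -40.84 F [0.1 0.8 0.5] t 13.23 gap 0.052 q [-0.56 -0.11  1.01  1.78  0.1   1.42 -0.28]
side 182 [ 0.50005689 -0.17574529  0.1721016 ] -124.22103734988349 [ 0.50117046  0.8653486   0.5000569  -0.1757453 ]
scene 391 [ 0.48063117 -0.19518659  0.17157626] -125.93092680719784 [ 0.5699271   0.82169527  0.48063117 -0.1951866 ]
```

View pics/e.png

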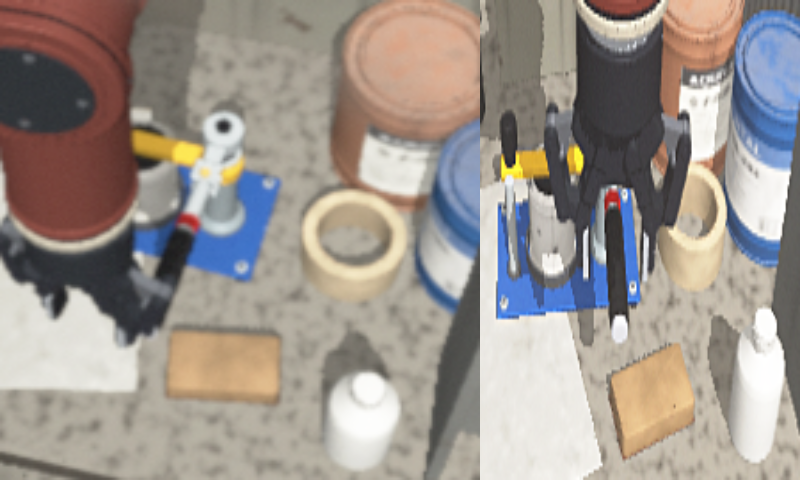

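The crops show the block and bottle undisturbed, but the arm still hides part of the bar. I'll clear it off to the left at a safe height and check.

```bash
python3 -c "
from h import *
plan((.42,-.1,.36,-10,6),(.42,.3,.36,40,14))"
```

```text
now [ 0.4071 -0.2766  0.3017] -40.64 F [-0.2  0.3  0.4] t 13.43 gap 0.051 q [-0.56 -0.11  1.01  1.78  0.1   1.42 -0.28]
[0.0475, -0.0351, -0.0194, 0.0, 0.0, -0.0284] 
[0.0504, -0.0307, -0.0194, 0.0, 0.0, -0.0284] 
[0.0529, -0.0261, -0.0194, 0.0, 0.0, -0.0284] 
[0.0551, -0.0213, -0.0194, 0.0, 0.0, -0.0284] 
[0.0567, -0.0163, -0.0194, 0.0, 0.0, -0.0284] 
[0.058, -0.0112, -0.0194, 0.0, 0.0, -0.0284] 
--
[0.0563, -0.0099, -0.0, 0.0, 0.0, -0.0198] 
[0.0568, -0.0064, -0.0, 0.0, 0.0, -0.0198] 
[0.0571, -0.0028, -0.0, 0.0, 0.0, -0.0198] 
[0.0571, 0.0007, -0.0, 0.0, 0.0, -0.0198] 
[0.057, 0.0043, -0.0, 0.0, 0.0, -0.0198] 
[0.0566, 0.0078, -0.0, 0.0, 0.0, -0.0198] 
[0.056, 0.0113, -0.0, 0.0, 0.0, -0.0198] 
[0.0552, 0.0148, -0.0, 0.0, 0.0, -0.0198] 
[0.0542, 0.0182, -0.0, 0.0, 0.0, -0.0198] 
[0.0529, 0.0215, -0.0, 0.0, 0.0, -0.0198] 
[0.0515, 0.0248, -0.0, 0.0, 0.0, -0.0198] 
[0.0498, 0.028, -0.0, 0.0, 0.0, -0.0198] 
[0.048, 0.031, -0.0, 0.0, 0.0, -0.0198] 
[0.046, 0.0339, -0.0, 0.0, 0.0, -0.0198] 
--
```

Emit:
play_rows([
  [0.047,-0.035,-0.024,0,0,-0.028],
  [0.05,-0.031,-0.024,0,0,-0.028],
  [0.053,-0.026,-0.024,0,0,-0.028],
  [0.055,-0.021,-0.024,0,0,-0.028],
  [0.057,-0.016,-0.024,0,0,-0.028],
])

```text
clock: 13.85
ee_pos: [0.4178, -0.1288, 0.3625]
eef_rot: [[0.263, 0.965, -0.0], [0.965, -0.263, -0.0], [-0.0, 0.0, -1.0]]
force: [1.7, 0.0, -0.3]
finger_gap: 0.0511
gripper_force: 0.0
```

Emit:
play_rows([
  [0.058,-0.011,0,0,0,-0.025],
  [0.056,-0.01,0,0,0,-0.02],
  [0.057,-0.006,0,0,0,-0.02],
  [0.057,-0.003,0,0,0,-0.02],
  [0.057,0.001,0,0,0,-0.02],
])

```text
clock: 14.27
ee_pos: [0.4223, 0.0149, 0.3617]
eef_rot: [[-0.063, 0.998, -0.0], [0.998, 0.063, -0.001], [-0.001, -0.001, -1.0]]
force: [0.3, -0.3, -0.2]
finger_gap: 0.0513
gripper_force: 0.0
```

Emit:
play_rows([
  [0.057,0.004,0,0,0,-0.02],
  [0.057,0.008,0,0,0,-0.02],
  [0.056,0.011,0,0,0,-0.02],
  [0.055,0.015,0,0,0,-0.02],
  [0.054,0.018,0,0,0,-0.02],
])

```text
clock: 14.68
ee_pos: [0.4241, 0.1579, 0.3615]
eef_rot: [[-0.369, 0.93, -0.001], [0.93, 0.369, -0.001], [-0.0, -0.001, -1.0]]
force: [0.9, -0.6, 1.8]
finger_gap: 0.0511
gripper_force: 0.0
```

Emit:
play_rows([
  [0.053,0.021,0,0,0,-0.02],
  [0.05,0.025,0,0,0,-0.02],
  [0.04,0.02,0,0,0,-0.01],
  [0,0,0,0,0,0],
  [0,0,0,0,0,0],
])

```text
clock: 15.1
ee_pos: [0.4241, 0.2359, 0.3611]
eef_rot: [[-0.507, 0.862, -0.001], [0.862, 0.507, -0.002], [-0.001, -0.002, -1.0]]
force: [-0.2, 0.2, -0.4]
finger_gap: 0.0513
gripper_force: 0.0
```

```bash
python3 bar.py; python3 -c "
from h import *
a,ad,_=cap('scene');b,bd,_=cap('side')
np.savez('v0.npz',a=a,ad=ad,b=b,bd=bd)
cv2.imwrite('pics/f.png',np.hstack([cv2.resize(b[150:320,240:410],(400,400)),cv2.resize(a[150:300,260:410],(400,400))])[:,:,::-1])"
python3 m.py | grep -E 'scene|side|cork (8|9|7)|z~.1 4|bottle [567]|dark|head\? (1|2)'
```

```text
0.3316483978359367 118.32826729011104
scene 286 [ 0.8395123  -0.54334074  0.5139738  -0.00992909] 147.08865 0.11847707963621515
side 243 [ 0.827554   -0.5613861   0.517039   -0.00982027] 145.8483 0.11939567960705917
now [0.4248 0.2338 0.3617] 30.28 F [-0.7 -0.5  0.5] t 15.2 gap 0.052 q [-1.03 -0.07  0.42  1.67  0.03  1.53 -0.09]
scene plate ((621.1820068359375, -79.23658752441406), (128.71624755859375, 441.1646728515625), 57.35736083984375) z 0.01208982920871482
  dark 17 [267.9 191.3] [0.4519 0.0279 0.1434] [0.449 0.025 0.122] [0.457 0.032 0.163] [0.90212756 0.43146947]
  cork 79 [358.  193.5] [ 0.7264 -0.0341  0.026 ] [ 0.72  -0.069  0.015] [ 0.74  -0.     0.035] [ 0.1802465 -0.9836215]
  cork 910 [351.3 264.7] [ 0.5304 -0.2214  0.0253] [ 0.473 -0.263  0.015] [ 0.593 -0.175  0.03 ] [ 0.9423607 -0.3345988]
  head? 232 [327. 185.] [ 0.566 -0.075  0.174] [ 0.564 -0.082  0.176]
  head? 246 [444. 216.] [ 0.707 -0.332  0.18 ] [ 0.713 -0.324  0.18 ]
  head? 192 [483. 209.] [ 0.797 -0.377  0.18 ] [ 0.796 -0.378  0.18 ]
  head? 269 [331. 227.] [ 0.483 -0.192  0.173] [ 0.486 -0.19   0.174]
 
[... 804 characters left out ...]
 -0.2212  0.0253] [ 0.478 -0.265  0.015] [ 0.593 -0.176  0.033] [ 0.93839717 -0.34555858]
  head? 276 [316. 203.] [ 0.569 -0.074  0.175] [ 0.565 -0.082  0.176]
  head? 278 [298. 248.] [ 0.487 -0.192  0.174] [ 0.488 -0.19   0.176]
  head? 24 [403. 273.] [ 0.709 -0.33   0.179] [ 0.708 -0.331  0.179]
  head? 188 [439. 279.] [ 0.784 -0.369  0.18 ] [ 0.784 -0.369  0.18 ]
  head? 23 [403. 294.] [ 0.687 -0.38   0.179] [ 0.687 -0.375  0.178]
   z~.1 41 [293. 194.] [0.53  0.023 0.102] [0.527 0.018 0.102] [0.549 0.034 0.108]
   bottle 58 [267. 206.] [0.451 0.011 0.09 ] [0.452 0.012 0.086] [0.457 0.018 0.12 ]
   bottle 593 [368. 296.] [ 0.63  -0.331  0.093] [ 0.635 -0.322  0.089] [ 0.667 -0.289  0.128]
```

View pics/f.png

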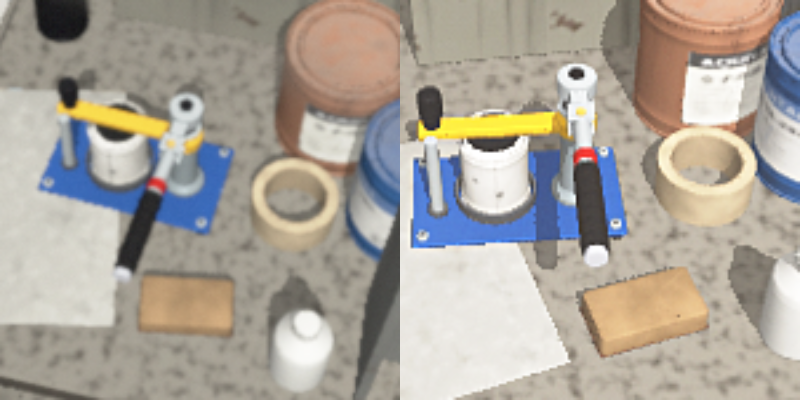

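The final view shows the bar over the tin against the pin, the handle straight, and the tin, block and bottle where they stood. Signing off.

```bash
python3 -c "
from bench import ticket
print(ticket.sign_off())"
```

```text
the job is handed in; nothing more can be done
None
```

I handed the job in at about 15 s of the 51 s allowed; the sign-off returned no verdict. By my measurements the bar rests against its stop over the tin and the bolt is tight. The wrench clicked over at a kink of about 0.16 rad and sprang straight again, and the tin, sanding block and bottle look undisturbed.

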